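Pack the bottom paddle board from under the gift boxes

ROBOT

A 6-joint arm with a two-finger parallel gripper is mounted at the origin on the work surface. World frame = base frame: x ahead of the robot, y to its left, z up, the work surface at z = 0. Lengths are in m, angles in rad, forces in N, time in s.
With the tool pointing down it reaches from about 0.25 to 0.775 m from the base axis. Payload 4 kg.
Tool frame: the origin (TCP) lies at the centre of the arm's flange, where the gripper is bolted on; the fingertips stand 199 mm ahead of it and the grasp point (between the pads) lies 180 mm ahead of it (robot.tcp_to_tips is the z of the fingertips in the tool frame, in m); z points along the fingers, y is the line along which they close (so a half turn about z gives the same grasp; the last joint's range is limited). The gripper opens to 94 mm and grips with 3 to 60 N. Pads are 16 mm wide; open, the fingers measure 119 mm over their backs; the gripper's body (75 mm by 177 mm) begins 78 mm behind the grasp point.
Start: joints at [-1.304, 0.087, 1.371, -0, 1.684, -0.103], TCP at [0.199, -0.513, 0.405] pointing down, gripper open.
Joint ranges: [-3.1, 3.1], [-0.76, 2.03], [0.27, 2.55], [-1.08, 4.22], [0.17, 2.65], [-2.57, 2.57]. Speed limits (rad/s): [2.79, 2.79, 3.14, 3.14, 3.14, 3.14].

INTERFACE

Orientations are given as [roll, pitch, yaw] about the fixed x, y, z axes, in that order (R = Rz(yaw) Ry(pitch) Rx(roll)).
In Python, from bench import robot gives the robot as it stands.
- The arm moves only by the tool play_rows, never from a script. Its arguments are lists of equal length, an entry for each row: "translation": the shift along the tool's x, y, z scaled (see below), a list of three; "twist": the turn, a rotation vector about the tool's x, y, z scaled (see below), a list of three; "gripper": the opening, from -1 (shut) to 1 (fully open). A call has 1 to 8 rows; each row shifts and turns the commanded pose from where the row before left it, along the tool's axes as they then stand; what a row does not reach is not made up. The controller multiplies each number of a shift by 0.04 m and each number of a turn by 0.1 rad. A row lasts 1/10 s, in which the tool goes at most 50 mm and 8.59 degrees, less where a joint would pass 70% of its speed; a pose out of reach is approached as far as the arm can. A call with a number of a shift or a turn outside -1 to 1 is refused whole. A call with a gripper value outside its range is refused whole. The fingers move at their own pace and stop on an object; the grip force is fixed at half the most. Time passes only in rows, so rows that do not move let the fingers close. It gives the time, the measured TCP pose, the force, the opening and the grip force at its end, in the units of the state.
- robot.get_obs(): the state, without advancing time (a new reading comes with each control period).
- robot.snapshot(name): name is "scene" or "top"; returns the picture (384x512x3 uint8, red, green, blue); there is no depth.
- robot.camera_model(name): a dict with "camera_matrix" (3x3 intrinsics, pixels), "rvec" (rotation vector, rad) and "tvec" (3), from world to camera coordinates, as OpenCV has them. Camera axes: x right, y down, z forward; pixel columns grow to the right and rows downward; lengths in m; the calibration is good to about 2 mm. A picture is of the moment at which its call begins. camera_model takes no time and is no camera call.
- robot.close_job(): hands the job in; it is judged then, once.
Trained networks look in the newest picture that a camera, given by its name, has taken for a name from the list of things; names that differ only in an ending like _2 or _b are one class to them, and where a whole thing is asked for, a point or a joint stands for the part that bears it (a point fixed in the world has none). Each returns a list of dicts, best first, with "score" (0 to 1); they miss things now and then, are a little off and sometimes report something else, mostly with a low value. They report only what shows in the picture. A call takes as long as a camera call. They do not tell look-alikes from the thing itself.
- robot.recognise(name, camera): "centre" ([x, y, z] in m, in world coordinates, good to about 4 mm: the middle of the surface that is visible of it).
- robot.spot_point(name, camera): "centre" ([x, y, z] in m, in world coordinates, good to about 4 mm: a listed point, or the origin of a listed thing).
The state is a dict: "time": time; "joint_positions": joint angles; "qvel": joint speeds; "joint_torque": joint torques, N m; "tool_pos": TCP position; "ee_rot": TCP orientation; "wrist_force": force on the tool from outside, world axes, zero at the start; "wrist_torque": the same for the moment, N m; "width": finger opening in m; "finger_force": force on a finger pad.
Only numpy, scipy, OpenCV 4.12 (cv2) and the standard library are available. Lean on these libraries where they do the work, as an engineer would, in place of code of your own. Each camera call takes 0.05 s, during which the arm holds its last target. There are 200 camera calls.

TASK

A customer has bought the wooden paddle board that lies at the bottom of the stack of gift boxes. First swing the lid of the flat case fully open until it meets its stop; then draw the board out from under the stack, leaving the three boxes standing upright in their stack on the stand, and set the board down (do not drop it) flat on the floor inside the open case. Leave the other goods where they are.

Things in the scene. Friction and masses are not known exactly. Their poses are not given: they have to be found in the camera images.
- stand: Fixed plywood stand under the stack. Origin at table height below the middle of the stack's front face; x to the back, y left, z up. Plate 6 mm thick, x 0 to 140 mm, y +-76 mm. Two corner blocks, 40 mm high, keep the stack from following when the board is drawn to -x: in front x -15 to -1 mm at |y| 52 to 76 mm, beside it |y| 69 to 76 mm up to x 54 mm. The handle comes out between them.
- board: Loose wooden paddle board under the stack, on the stand's plate; 150 x 80 x 10 mm, 0.09 kg. Origin at mid length and width, underside; x along it, away from the handle, z up. Blade 80 mm wide at x -20 to 75 mm; handle 26 mm wide at x -75 to -20 mm. About 28 mm of handle sticks out in front of stack and plate, 6 mm above the table; the 122 mm behind the stack's front face must come out.
- box_low: Lowest of three alike closed dark wooden boxes, 100 (x) x 130 (y) x 42 mm high, about 0.24 kg, on the board. Origin at the centre of its underside, z up. As the board leaves, the stack sinks 10 mm on to the plate, rear edge first. The stack's top is 142 mm above the table, so the tool has to lean back from it to reach the handle.
- box_mid: Middle gift box, the same.
- box_top: Top gift box, the same.
- case: Fixed flat wooden case, outside 215 (x) x 175 (y) x 28 mm high, walls and floor 6 mm thick. Origin at the centre of its underside, x towards its hinged far side, z up.
- case_in (a point): Centre of the top of the case's inner floor; axes as the case. The inside is 203 x 163 mm and 22 mm deep.
- lid (a joint): Angle of the case's lid: 0 shut, grows as it opens, stop at 1.75 rad. The lid stands ajar at the start (0.35 to 0.75 rad). Stiff hinge: it stays where it is left and takes a few newtons at its free edge.
- lid_hinge (a point): Middle of the lid's hinge line, at the top of the case's far (+x) wall. The lid is a 7 mm wooden panel, as wide as the case, reaching about 215 mm from this line to its free edge.
- lid_handle (a point): The small brass knob on the lid's outside 30 mm from its free edge; this point is its top, 35 mm off the panel's outer face.
- bottle_a: Bystander: small amber bottle, 30 mm diameter, 65 mm high, between the stand and the case. Origin under its centre.
- bottle_b: Bystander: the same bottle, nearer to the robot.
- bracelet: Bystander: dark wooden bracelet, 72 mm across, 14 mm high, lying flat.
- jar: Bystander: jar, 60 mm diameter, 70 mm high.
- bowl: Bystander: dark wooden bowl, 100 mm across, 40 mm high.
- spoon: Bystander: wooden spoon lying flat.
- pipe: Bystander: carved wooden pipe about 110 mm long, 30 mm high, lying flat.
Mind the look-alikes: they are no part of the job. What is shaped like the board but red or white is not meant.

How it is judged:
On the way, in this order (a step that is already met when the one before it is completed fails the run):
1. the lid is open at its stop (value of joint lid above 1.67 rad), for 0.2 s.
2. the board is drawn clear of the stack, which still stands (x of board in the frame of stand below -0.07 m and angle between each of box_low, box_mid, box_top's own z axis and vertical below 0.25 rad), for 0.1 s.
At the end, for the whole second after the job is handed in: Lid within 0.08 rad of its stop; board at rest flat on the floor in the case (underside within 5 mm of it, tilt under 0.06 rad, centre within 60 mm of the floor centre); the three boxes at rest in their stack, upright within 0.1 rad, each within 35 mm of its start (value of joint lid above 1.67 rad and z of board in the frame of case_in between -0.005 and 0.005 m and horizontal distance between board and case_in below 0.06 m and angle between board's own z axis and vertical below 0.06 rad and linear speed of each of board, box_low, box_mid, box_top below 0.02 m/s and angle between each of box_low, box_mid, box_top's own z axis and vertical below 0.1 rad and distance of each of box_low, box_mid, box_top from where it was at the start of the episode below 0.035 m); the robot touches nothing.
It fails at once if a gift box topples (tilts more than 0.45 rad) (angle between any of box_low, box_mid, box_top's own z axis and vertical above 0.45 rad).
It fails at once if the board is dropped (moves faster than 0.7 m/s without being held) (linear speed of board above 0.7 m/s and contact force between board and the fingers below 0.1 N).
It fails at once if another of the goods is moved by more than 30 mm (distance of any of bottle_a, bottle_b, bracelet, jar, bowl, spoon, pipe from where it was at the start of the episode above 0.03 m).
It also fails if it takes over 72 s, if anything falls off the work surface, if the arm or the gripper's body presses on something with over 40 N, if the wrist force passes 120 N, or if a joint passes its speed limit or range.

## Working session

There is one attempt and no reset: what is moved stays moved. The work goes in short steps, Python scripts to look and compute and a tool call to move; the robot and the scene stay as the last step left them, time stands still between calls to the robot, and variables do not carry over. Pictures are saved under pics/ and viewed, at most 10 in all, crops included, and the job is handed in when it is done.

Besides the shell and the picture viewer there is one more tool, called after ">>>" by a JSON object that holds its "op" and its "data", one argument or row to a line. play_rows: Moves the arm, as the interface text tells. Its arguments: {"type":"object","properties":{"translation":{"type":"array","items":{"type":"array","items":{"type":"number","minimum":-1,"maximum":1}}},"twist":{"type":"array","items":{"type":"array","items":{"type":"number","minimum":-1,"maximum":1}}},"gripper":{"type":"array","items":{"type":"number"}}},"required":["translation","twist","gripper"]}

```bash
ls; mkdir -p pics
python3 - <<'E'
from bench import robot
import cv2,numpy as np
o=robot.get_obs();print(o)
ims=[]
for c in("scene","top"):
    im=robot.snapshot(c);cv2.imwrite(f"pics/{c}0.png",im[:,:,::-1])
    for n in["stand","board","box_low","box_mid","box_top","case","case_in","lid_hinge","lid_handle","bottle_a"]:
        try:r=robot.spot_point(n,c)
        except Exception as e:print(e);continue
        print(c,n,[(np.round(d['centre'],3).tolist(),round(d['score'],2)) for d in r[:4]])
    m=robot.camera_model(c);print(np.round(m['camera_matrix'],1).tolist(),m['rvec'],m['tvec'])
E
```

```text
pics
{'time': 0.0, 'joint_positions': array([-1.30410159e+00,  8.79426730e-02,  1.37223592e+00, -4.01136078e-05,
        1.68361977e+00, -1.03116400e-01]), 'qvel': array([-2.27046365e-05,  2.55935084e-04,  3.36260129e-04, -8.65791341e-04,
       -1.06648471e-04,  7.85103178e-04]), 'joint_torque': array([ 1.52938833e-04, -3.40173090e+01, -3.02429938e+01,  7.16533419e-02,
        3.28387355e-02, -1.61808098e-04]), 'tool_pos': array([ 0.19874232, -0.51271146,  0.40351975]), 'ee_rot': array([-3.13939456e+00, -1.87384668e-04,  3.69806463e-01]), 'wrist_force': array([0.24378483, 1.48231761, 0.27328019]), 'wrist_torque': array([ 0.02535633, -0.02734214, -0.03316643]), 'finger_force': 0.0, 'width': 0.09390923789545827}
scene stand []
scene board [([0.253, 0.27, -0.003], 0.76), ([0.344, -0.146, -0.003], 0.63)]
scene box_low [([0.626, 0.19, 0.014], 0.79)]
scene box_mid [([0.625, 0.19, 0.057], 0.6)]
scene box_top [([0.625, 0.196, 0.099], 0.68), ([0.563, 0.013, 0.0], 0.55), ([0.581, 0.463, -0.0], 0.21)]
scene case [([0.602, -0.22, -0.001], 0.92), ([0.71, -0.205, 0.03], 0.4)]
scene case_in [([0.4
[... 588 characters left out ...]
.221, -0.001], 0.64)]
top box_low [([0.623, 0.191, 0.015], 0.59), ([0.458, -0.48, -0.003], 0.58)]
top box_mid [([0.483, 0.433, 0.003], 0.71), ([0.594, -0.222, 0.177], 0.58)]
top box_top [([0.624, 0.193, 0.102], 0.88), ([0.575, 0.206, -0.002], 0.73)]
top case [([0.604, -0.223, -0.002], 0.62)]
top case_in [([0.601, -0.222, 0.003], 0.78)]
top lid_hinge [([0.714, -0.205, 0.03], 0.92), ([0.482, 0.433, 0.0], 0.49)]
top lid_handle [([0.595, -0.222, 0.18], 0.77), ([0.605, -0.22, 0.006], 0.42)]
top bottle_a [([0.699, 0.014, 0.002], 0.57), ([0.569, 0.015, -0.001], 0.45)]
[[429.5, 0.0, 250.5], [0.0, 429.5, 188.6], [0.0, 0.0, 1.0]] [ 2.13268085 -2.16271971  0.14502551] [0.02251051 0.50217056 1.24445396]
```

Run:
```python
import cv2,numpy as np
a=cv2.imread("pics/scene0.png");b=cv2.imread("pics/top0.png")
cv2.imwrite("pics/s1.png",cv2.resize(a,(800,600),interpolation=cv2.INTER_CUBIC))
cv2.imwrite("pics/t1.png",cv2.resize(b,(800,600),interpolation=cv2.INTER_CUBIC))
```

```text
(no output)
```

View pics/s1.png

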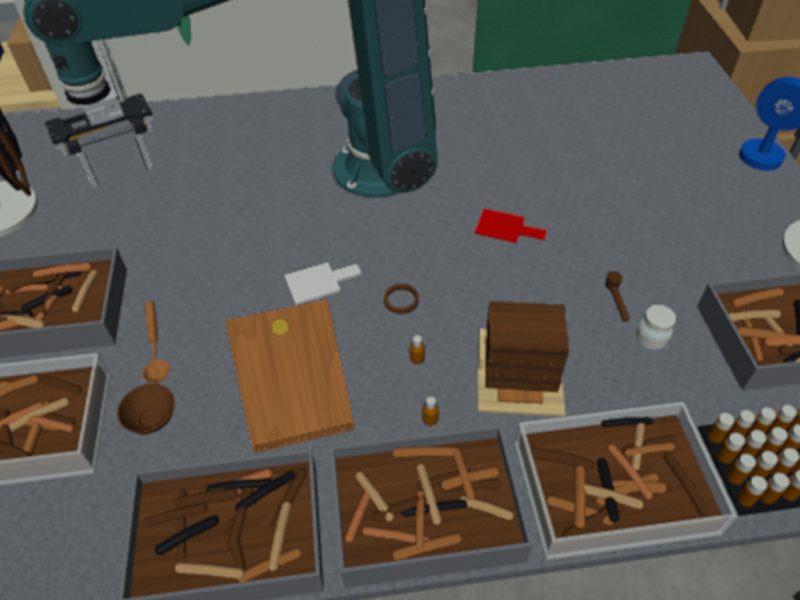

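View pics/t1.png

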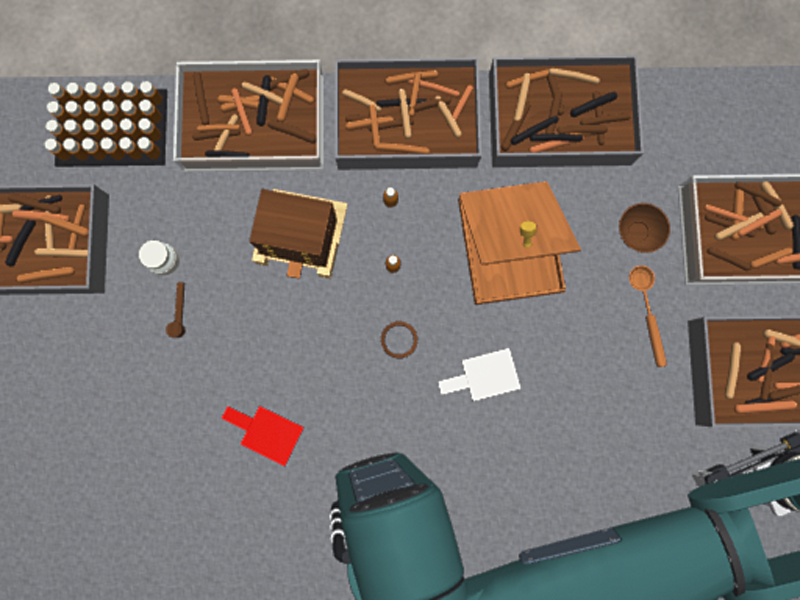

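Three board-shaped candidates show in the 800x600 top view: red at (262,435), white at (490,375) and the brown wooden handle under the stack at (294,270). The wooden one fits the description because it is under the stack on the plywood stand. The case is at (515,245), with its lid ajar and the knob at (528,230). I'll confirm the handle in an enlarged crop with the estimated model drawn over it.

```bash
cat > h.py <<'E'
import cv2,numpy as np
from scipy.spatial.transform import Rotation as R
def proj(m,P):return cv2.projectPoints(np.array(P,float).reshape(-1,1,3),m['rvec'],m['tvec'],m['camera_matrix'],None)[0][:,0]
def T(o,yaw,P):
    P=np.array(P,float);c,s=np.cos(yaw),np.sin(yaw)
    return np.c_[o[0]+c*P[:,0]-s*P[:,1],o[1]+s*P[:,0]+c*P[:,1],P[:,2]]
def unproj(m,uv,z):
    Rm=cv2.Rodrigues(m['rvec'])[0];d=Rm.T@np.linalg.inv(m['camera_matrix'])@np.array([*uv,1.]);c=-Rm.T@np.ravel(m['tvec'])
    return c+d*(z-c[2])/d[2]
E
python3 - <<'E'
from bench import robot
from h import *
m=robot.camera_model("top");im=cv2.imread("pics/top0.png")
o=(.575,.205);y=-.256
def box(x0,x1,y0,y1,z):return [[x0,y0,z],[x1,y0,z],[x1,y1,z],[x0,y1,z]]
K=8;u0,v0=150,110
crop=cv2.resize(im[v0:v0+75,u0:u0+90],None,fx=K,fy=K,interpolation=cv2.INTER_CUBIC)
for b,col in((box(0,.14,-.076,.076,.006),(0,255,0)),(box(-.028,0,-.013,.013,.016),(255,0,0)),(box(0,.1,-.065,.065,.142),(0,255,255)),(box(-.015,-.001,-.076,-.052,.04),(255,255,0)),(box(-.015,-.001,.052,.076,.04),(255,255,0))):
    p=(proj(m,T(o,y,b))+.5-[u0,v0])*K
    cv2.polylines(crop,[p.astype(int)],True,col,1)
cv2.imwrite("pics/c1.png",crop)
E
```

```text
(no output)
```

View pics/c1.png

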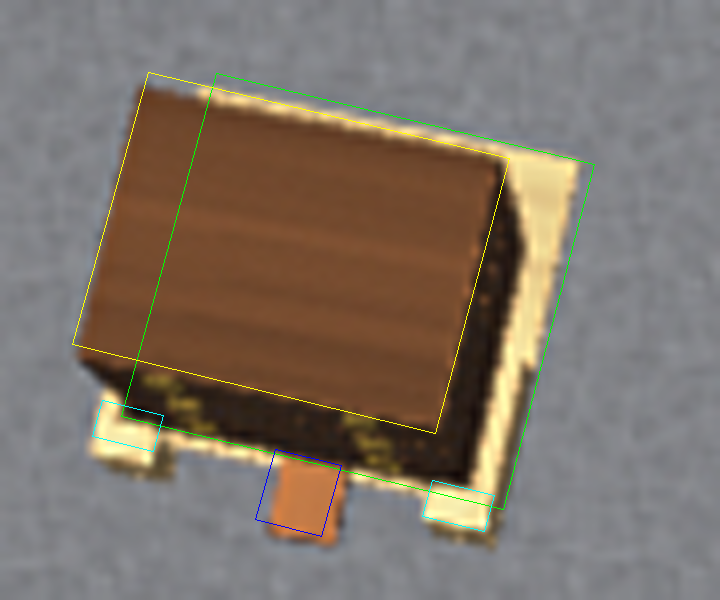

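The crop shows the brown wooden handle, with its end at about (302,538), between the two pale blocks. This is the board I want. The stand's yaw looks closer to -0.225, so I'll refine that and work out the lid poses.

Run:
```python
from bench import robot
from h import *
m=robot.camera_model("top")
f=lambda u,v,z:unproj(m,(150+u/8-.5,110+v/8-.5),z).round(4)
print("handle end",f(302,538,.013),"handle at front",f(312,462,.016))
a,b=f(143,90,.142),f(500,160,.142);c=f(78,355,.142)
print("boxback",a,b,c,"yaws",np.arctan2(a[0]-b[0],b[1]-a[1])+0, np.arctan2(*(a-c)[[1,0]]))
# box centre from the three corners
print("box c",(b+c)/2)
# lid
ch=np.array([.6026,-.2218]);hg=np.array([.7125,-.207]);print("case yaw",np.arctan2(*(hg-ch)[::-1]))
print(robot.get_obs()['tool_pos'])
```

```text
handle end [0.5445 0.2076 0.013 ] handle at front [0.5733 0.2035 0.016 ]
boxback [0.6819 0.2445 0.142 ] [0.6549 0.12   0.142 ] [0.5878 0.2658 0.142 ] yaws 2.928032220109306 -0.22260372039572088
box c [0.62135 0.1929  0.142  ]
case yaw 0.1338625380410239
[ 0.19876924 -0.51282041  0.40473277]
```

```bash
cat >> h.py <<'E'
def tilt(yaw,t): # fingers down, leaning so that they point forward along yaw
    return R.from_euler('z',yaw)*R.from_euler('y',-t)*R.from_euler('x',np.pi)
L=.199
def rows(obs,wps,n):
    """wps: list of (tip xyz, yaw, tilt), n rows for each; prints rounded rows"""
    p=np.array(obs['tool_pos']);q=R.from_euler('xyz',obs['ee_rot'])
    tr=[];tw=[]
    for (tip,yaw,t),k in zip(wps,n):
        t0=p+q.apply([0,0,L]);q0=q;q1=tilt(yaw,t);rv=(q0.inv()*q1).as_rotvec()
        for i in range(1,k+1):
            qi=q0*R.from_rotvec(rv*i/k);pi=t0+(np.array(tip)-t0)*i/k-qi.apply([0,0,L])
            a=(q.inv().apply(pi-p)/.04).round(2);b=((q.inv()*qi).as_rotvec()/.1).round(2)
            p=p+q.apply(a*.04);q=q*R.from_rotvec(b*.1)
            tr.append((a+0).tolist());tw.append((b+0).tolist())
    for j in range(0,len(tr),8):
        print(tr[j:j+8]);print(tw[j:j+8]);print()
    print(max(map(lambda x:np.abs(x).max(),tr)),max(map(lambda x:np.abs(x).max(),tw)))
H=np.array([.7125,-.207,.028]);EX=np.array([.9915,.13,0])
def lidtip(d,z):return H-d*EX+[0,0,z-.028]
def lidth(th,r=.185,o=.01):return lidtip(r*np.cos(th)+o*np.sin(th),.028+r*np.sin(th)-o*np.cos(th))
E
python3 - <<'E'
from bench import robot
from h import *
print(tilt(.2,.5).apply([0,0,1]))
rows(robot.get_obs(),[(lidtip(.24,.14),.13,.5)],[16])
E
```

```text
[ 0.46986895  0.09524715 -0.87758256]
[[0.4, -0.26, 0.11], [0.4, -0.28, 0.12], [0.39, -0.28, 0.13], [0.37, -0.29, 0.16], [0.37, -0.3, 0.17], [0.37, -0.3, 0.18], [0.35, -0.32, 0.2], [0.34, -0.32, 0.21]]
[[-0.04, 0.31, 0.15], [-0.03, 0.31, 0.14], [-0.04, 0.31, 0.15], [-0.04, 0.31, 0.15], [-0.04, 0.31, 0.14], [-0.03, 0.32, 0.15], [-0.04, 0.31, 0.15], [-0.04, 0.31, 0.14]]

[[0.32, -0.33, 0.23], [0.32, -0.34, 0.24], [0.31, -0.34, 0.25], [0.29, -0.36, 0.27], [0.28, -0.36, 0.28], [0.26, -0.37, 0.29], [0.25, -0.37, 0.3], [0.24, -0.38, 0.31]]
[[-0.04, 0.31, 0.15], [-0.03, 0.31, 0.15], [-0.04, 0.31, 0.14], [-0.04, 0.31, 0.15], [-0.04, 0.31, 0.15], [-0.03, 0.31, 0.14], [-0.04, 0.31, 0.15], [-0.04, 0.32, 0.15]]

0.4 0.32
```

>>> {"op": "play_rows", "data": {
  "translation": [
    [0.4,-0.26,0.11],
    [0.4,-0.28,0.12],
    [0.39,-0.28,0.13],
    [0.37,-0.29,0.16],
    [0.37,-0.3,0.17],
    [0.37,-0.3,0.18],
    [0.35,-0.32,0.2],
    [0.34,-0.32,0.21]
  ],
  "twist": [
    [-0.04,0.31,0.15],
    [-0.03,0.31,0.14],
    [-0.04,0.31,0.15],
    [-0.04,0.31,0.15],
    [-0.04,0.31,0.14],
    [-0.03,0.32,0.15],
    [-0.04,0.31,0.15],
    [-0.04,0.31,0.14]
  ],
  "gripper": [-1,-1,-1,-1,-1,-1,-1,-1]
}}

```text
time: 1.9
tool_pos: [0.2887, -0.3841, 0.3656]
ee_rot: [3.126, -0.251, 0.254]
wrist_force: [0.1, -0.7, 0.2]
width: 0.0336
finger_force: 0.0
```

>>> {"op": "play_rows", "data": {
  "translation": [
    [0.32,-0.33,0.23],
    [0.32,-0.34,0.24],
    [0.31,-0.34,0.25],
    [0.29,-0.36,0.27],
    [0.28,-0.36,0.28],
    [0.26,-0.37,0.29],
    [0.25,-0.37,0.3],
    [0.24,-0.38,0.31]
  ],
  "twist": [
    [-0.04,0.31,0.15],
    [-0.03,0.31,0.15],
    [-0.04,0.31,0.14],
    [-0.04,0.31,0.15],
    [-0.04,0.31,0.15],
    [-0.03,0.31,0.14],
    [-0.04,0.31,0.15],
    [-0.04,0.32,0.15]
  ],
  "gripper": [-1,-1,-1,-1,-1,-1,-1,-1]
}}

```text
time: 2.7
tool_pos: [0.3804, -0.25, 0.3148]
ee_rot: [3.141, -0.502, 0.129]
wrist_force: [-1.2, 0.1, -0.4]
width: 0.0005
finger_force: 0.0
```

Run:
```python
from bench import robot
from h import *
o=robot.get_obs();q=R.from_euler('xyz',o['ee_rot']);print(o['time'],o['tool_pos']+q.apply([0,0,L]),lidtip(.24,.14),q.apply([0,0,1]),q.apply([1,0,0]))
rows(o,[(lidtip(.155,.145),.13,.5),(lidth(.85),.13,.5),(lidth(1.1),.13,.5),(lidth(1.4),.13,.5),(lidth(1.6),.13,.5)],[7,5,6,8,6])
```

```text
2.7 [ 0.47526783 -0.23777398  0.14028696] [ 0.47454 -0.2382   0.14   ] [ 0.47696267  0.06166424 -0.87675774] [0.86946376 0.1128581  0.48093224]
[[0.27, 0.0, 0.13], [0.28, 0.0, 0.13], [0.27, 0.0, 0.13], [0.27, 0.0, 0.13], [0.28, 0.01, 0.13], [0.27, 0.0, 0.13], [0.27, 0.0, 0.13], [0.15, 0.0, -0.01]]
[[0.0, 0.0, 0.0], [0.0, 0.0, 0.0], [0.0, -0.01, 0.0], [0.0, 0.0, 0.0], [0.0, 0.0, -0.01], [0.01, 0.0, 0.0], [0.0, -0.01, 0.0], [0.0, 0.0, 0.0]]

[[0.15, 0.0, 0.0], [0.15, 0.0, -0.01], [0.14, 0.0, -0.01], [0.15, 0.0, -0.01], [0.19, 0.0, -0.03], [0.19, 0.0, -0.03], [0.19, 0.0, -0.02], [0.19, 0.0, -0.03]]
[[0.0, 0.0, 0.0], [0.0, 0.0, 0.0], [0.0, 0.0, 0.0], [0.0, 0.0, 0.0], [0.0, 0.0, 0.0], [0.0, 0.0, 0.0], [0.0, 0.0, 0.0], [0.0, 0.0, 0.0]]

[[0.19, 0.0, -0.03], [0.2, 0.0, -0.03], [0.17, 0.0, 0.02], [0.17, 0.0, 0.02], [0.17, 0.0, 0.03], [0.17, 0.0, 0.02], [0.18, 0.0, 0.02], [0.17, 0.0, 0.02]]
[[0.0, 0.0, 0.0], [0.0, 0.0, 0.0], [0.0, 0.0, 0.0], [0.0, 0.0, 0.0], [0.0, 0.0, 0.0], [0.0, 0.0, 0.0], [0.0, 0.0, 0.0], [0.0, 0.0, 0.0]]

[[0.17, 0.0, 0.02], [0.17, 0.0, 0.02], [0.14, 0.0, 0.06], [0.15, 0.0, 0.05], [0.14, 0.0, 0.06], [0.14, 0.0, 0.06], [0.15, 0.0, 0.06], [0.14, 0.0, 0.05]]
[[0.0, 0.0, 0.0], [0.0, 0.0, 0.0], [0.0, 0.0, 0.0], [0.0, 0.0, 0.0], [0.0, 0.0, 0.0], [0.0, 0.0, 0.0], [0.0, 0.0, 0.0], [0.0, 0.0, 0.0]]

0.28 0.01
```

>>> {"op": "play_rows", "data": {
  "translation": [
    [0.27,0,0.13],
    [0.27,0,0.13],
    [0.27,0,0.13],
    [0.27,0,0.13],
    [0.28,0,0.13],
    [0.27,0,0.13],
    [0.27,0,0.13],
    [0.15,0,0]
  ],
  "twist": [
    [0,0,0],
    [0,0,0],
    [0,0,0],
    [0,0,0],
    [0,0,0],
    [0,0,0],
    [0,0,0],
    [0,0,0]
  ],
  "gripper": [-1,-1,-1,-1,-1,-1,-1,-1]
}}

```text
time: 3.5
tool_pos: [0.4694, -0.2391, 0.3215]
ee_rot: [-3.141, -0.498, 0.13]
wrist_force: [-3.6, -0.8, 0.8]
width: 0.0004
finger_force: 1.5
```

>>> {"op": "play_rows", "data": {
  "translation": [
    [0.15,0,0],
    [0.15,0,0],
    [0.15,0,0],
    [0.15,0,0],
    [0.19,0,-0.03],
    [0.19,0,-0.03],
    [0.19,0,-0.03],
    [0.19,0,-0.03]
  ],
  "twist": [
    [0,0,0],
    [0,0,0],
    [0,0,0],
    [0,0,0],
    [0,0,0],
    [0,0,0],
    [0,0,0],
    [0,0,0]
  ],
  "gripper": [-1,-1,-1,-1,-1,-1,-1,-1]
}}

```text
time: 4.3
tool_pos: [0.5143, -0.2331, 0.3525]
ee_rot: [-3.141, -0.5, 0.129]
wrist_force: [-1.5, -0.9, -2.0]
width: 0.0005
finger_force: 1.0
```

>>> {"op": "play_rows", "data": {
  "translation": [
    [0.19,0,-0.03],
    [0.2,0,-0.03],
    [0.17,0,0.02],
    [0.17,0,0.02],
    [0.17,0,0.02],
    [0.17,0,0.02],
    [0.17,0,0.02],
    [0.17,0,0.02]
  ],
  "twist": [
    [0,0,0],
    [0,0,0],
    [0,0,0],
    [0,0,0],
    [0,0,0],
    [0,0,0],
    [0,0,0],
    [0,0,0]
  ],
  "gripper": [-1,-1,-1,-1,-1,-1,-1,-1]
}}

```text
time: 5.1
tool_pos: [0.5644, -0.2267, 0.3772]
ee_rot: [-3.141, -0.499, 0.13]
wrist_force: [-2.5, 0.2, -1.8]
width: 0.0005
finger_force: 1.0
```

Run:
```python
from bench import robot
from h import *
o=robot.get_obs();q=R.from_euler('xyz',o['ee_rot']);print(o['tool_pos']+q.apply([0,0,L]),lidth(1.33))
im=robot.snapshot("scene");cv2.imwrite("pics/s2.png",cv2.resize(im[:,:,::-1],(800,600)))
for n in("lid_handle",):print(robot.spot_point(n,"scene")[:2])
rows(o,[(lidth(1.5),.13,.5),(lidth(1.8),.13,.5)],[8,10])
```

```text
[ 0.65892165 -0.21430371  0.20246367] [ 0.659128   -0.21399784  0.20527769]
[{'centre': [0.706, -0.2026, 0.2211], 'score': 0.79}, {'centre': [0.7126, -0.2073, 0.0297], 'score': 0.48}]
[[0.1, 0.0, 0.02], [0.1, 0.0, 0.02], [0.1, 0.0, 0.02], [0.1, 0.0, 0.02], [0.09, -0.01, 0.02], [0.1, 0.0, 0.02], [0.1, 0.0, 0.03], [0.1, 0.0, 0.02]]
[[0.0, 0.0, 0.0], [0.0, 0.0, 0.0], [0.0, 0.0, 0.0], [0.0, 0.0, 0.0], [0.0, 0.0, 0.0], [0.0, 0.0, 0.0], [0.0, 0.0, 0.0], [0.0, 0.01, 0.0]]

[[0.12, 0.0, 0.07], [0.12, 0.0, 0.07], [0.12, 0.0, 0.07], [0.12, 0.0, 0.07], [0.12, 0.0, 0.07], [0.12, 0.0, 0.06], [0.12, 0.0, 0.07], [0.12, 0.0, 0.07]]
[[0.0, 0.0, 0.0], [0.0, 0.0, 0.0], [0.0, 0.0, 0.0], [0.0, 0.0, 0.0], [0.0, 0.0, 0.0], [0.0, 0.0, 0.0], [0.0, 0.0, 0.0], [0.0, 0.0, 0.0]]

[[0.12, 0.0, 0.07], [0.12, 0.0, 0.07]]
[[0.0, 0.0, 0.0], [0.0, 0.0, 0.0]]

0.12 0.01
```

View pics/s2.png

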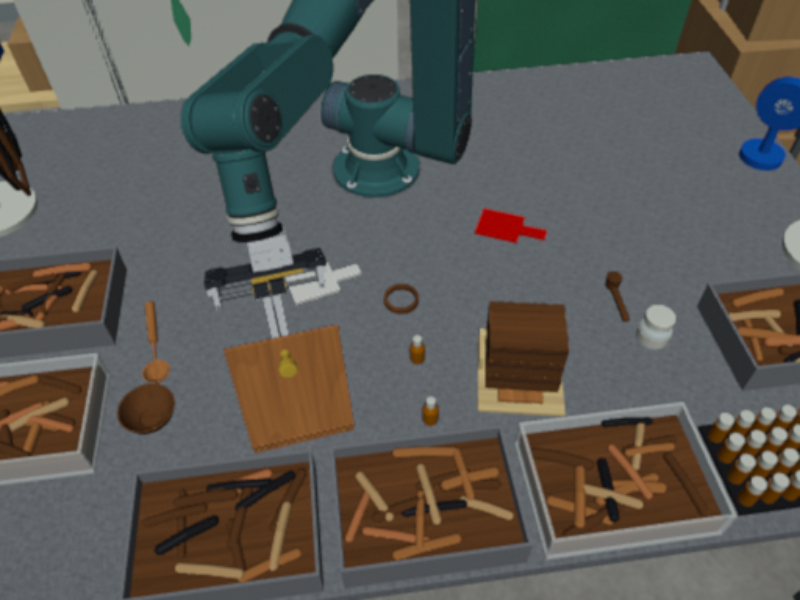

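The lid is rising: the knob is now at about (288,362), which gives roughly 1.32 rad. I'll keep pushing to the stop.

>>> {"op": "play_rows", "data": {
  "translation": [
    [0.1,0,0.02],
    [0.1,0,0.02],
    [0.1,0,0.02],
    [0.1,0,0.02],
    [0.1,0,0.02],
    [0.1,0,0.02],
    [0.1,0,0.02],
    [0.1,0,0.02]
  ],
  "twist": [
    [0,0,0],
    [0,0,0],
    [0,0,0],
    [0,0,0],
    [0,0,0],
    [0,0,0],
    [0,0,0],
    [0,0,0]
  ],
  "gripper": [-1,-1,-1,-1,-1,-1,-1,-1]
}}

```text
time: 6.0
tool_pos: [0.5952, -0.2227, 0.3874]
ee_rot: [3.142, -0.501, 0.13]
wrist_force: [-1.3, 0.3, -1.5]
width: 0.0003
finger_force: 0.9
```

>>> {"op": "play_rows", "data": {
  "translation": [
    [0.12,0,0.07],
    [0.12,0,0.07],
    [0.12,0,0.07],
    [0.12,0,0.07],
    [0.12,0,0.07],
    [0.12,0,0.07]
  ],
  "twist": [
    [0,0,0],
    [0,0,0],
    [0,0,0],
    [0,0,0],
    [0,0,0],
    [0,0,0]
  ],
  "gripper": [-1,-1,-1,-1,-1,-1]
}}

```text
time: 6.6
tool_pos: [0.6284, -0.2183, 0.3866]
ee_rot: [3.141, -0.501, 0.13]
wrist_force: [-1.0, -1.1, -0.1]
width: 0.0006
finger_force: 0.8
```

>>> {"op": "play_rows", "data": {
  "translation": [
    [0.12,0,0.07],
    [0.12,0,0.07]
  ],
  "twist": [
    [0,0,0],
    [0,0,0]
  ],
  "gripper": [-1,-1]
}}

```text
time: 6.8
tool_pos: [0.6393, -0.217, 0.3856]
ee_rot: [-3.141, -0.5, 0.13]
wrist_force: [-1.1, -0.5, -0.1]
width: 0.0006
finger_force: 0.7
```

>>> {"op": "play_rows", "data": {
  "translation": [
    [0.1,0,0.06],
    [0.1,0,0.06],
    [0.1,0,0.06]
  ],
  "twist": [
    [0,0,0],
    [0,0,0],
    [0,0,0]
  ],
  "gripper": [-1,-1,-1]
}}

```text
time: 7.1
tool_pos: [0.6476, -0.2163, 0.3865]
ee_rot: [-3.141, -0.479, 0.132]
wrist_force: [-51.2, -1.1, 21.3]
width: 0.0005
finger_force: 26.7
```

Run:
```python
from bench import robot
from h import *
o=robot.get_obs();q=R.from_euler('xyz',o['ee_rot']);print(o['wrist_force'],o['tool_pos']+q.apply([0,0,L]),lidth(1.75))
for c in("scene","top"):
  robot.snapshot(c)
  for d in robot.spot_point("lid_handle",c)[:2]:
    r=np.array(d['centre'])-H;print(d['centre'],d['score'],"lid",np.arctan2(r[2],-r@EX)-.213)
```

```text
[-51.19788282  -1.14219179  21.3153651 ] [ 0.73850277 -0.20415624  0.20988109] [ 0.73543901 -0.20399236  0.21181986]
[0.7849, -0.192, 0.2047] 0.69 lid 1.7531158359302434
[0.7834, -0.1983, 0.2069] 0.69 lid 1.7376681585173752
```

>>> {"op": "play_rows", "data": {
  "translation": [
    [0,0,0],
    [-0.1,0,-0.06],
    [-0.3,0,-0.2],
    [-0.6,0,-0.3],
    [-0.7,0,-0.3],
    [-0.7,0,-0.3],
    [-0.6,0,-0.3],
    [0,0,0]
  ],
  "twist": [
    [0,0,0],
    [0,0,0],
    [0,0,0],
    [0,0,0],
    [0,0,0],
    [0,0,0],
    [0,0,0],
    [0,0,0]
  ],
  "gripper": [-1,-1,-1,-1,-1,-1,-1,-1]
}}

```text
time: 8.1
tool_pos: [0.519, -0.2326, 0.3793]
ee_rot: [3.142, -0.501, 0.128]
wrist_force: [0.5, 0.0, 0.4]
width: 0.0007
finger_force: 0.0
```

```bash
cat >> h.py <<'E'
S=np.array([.5735,.204,0]);SY=-.22
def st(x,z,y=0):return T(S,SY,[[x,y,z]])[0]
E
python3 - <<'E'
from bench import robot
from h import *
o=robot.get_obs();q=R.from_euler('xyz',o['ee_rot']);print(o['wrist_force'],o['tool_pos']+q.apply([0,0,L]))
im=robot.snapshot("top")
d=robot.spot_point("lid_handle","top")[0];r=np.array(d['centre'])-H;print("lid",np.arctan2(r[2],-r@EX)-.213)
rows(o,[(st(-.08,.15),SY,.4),(st(-.06,.04),SY,.4),(st(-.06,.04),SY,.4)],[20,7,1])
E
```

```text
[0.47444658 0.01559886 0.3555255 ] [ 0.61373177 -0.22049612  0.20477538]
lid 1.7498686335277074
[[-0.07, -0.6, 0.02], [-0.09, -0.61, 0.02], [-0.09, -0.6, 0.02], [-0.1, -0.6, 0.01], [-0.11, -0.59, 0.01], [-0.12, -0.6, 0.01], [-0.13, -0.59, 0.0], [-0.13, -0.59, 0.0]]
[[-0.08, -0.05, 0.16], [-0.07, -0.05, 0.15], [-0.08, -0.05, 0.16], [-0.07, -0.05, 0.16], [-0.08, -0.05, 0.15], [-0.07, -0.05, 0.16], [-0.08, -0.05, 0.16], [-0.08, -0.05, 0.15]]

[[-0.15, -0.59, -0.01], [-0.15, -0.59, -0.01], [-0.16, -0.58, -0.01], [-0.17, -0.58, -0.01], [-0.18, -0.57, -0.02], [-0.19, -0.58, -0.02], [-0.19, -0.56, -0.02], [-0.21, -0.57, -0.03]]
[[-0.07, -0.05, 0.16], [-0.08, -0.05, 0.16], [-0.07, -0.05, 0.15], [-0.08, -0.05, 0.16], [-0.07, -0.05, 0.16], [-0.08, -0.05, 0.15], [-0.07, -0.05, 0.16], [-0.08, -0.05, 0.16]]

[[-0.21, -0.56, -0.03], [-0.22, -0.56, -0.03], [-0.23, -0.55, -0.04], [-0.24, -0.55, -0.03], [-0.09, 0.0, 0.39], [-0.08, 0.0, 0.39], [-0.09, 0.0, 0.39], [-0.09, 0.0, 0.39]]
[[-0.08, -0.05, 0.15], [-0.07, -0.05, 0.16], [-0.08, -0.05, 0.15], [-0.07, -0.05, 0.16], [0.0, 0.0, 0.0], [0.0, 0.0, 0.0], [0.0, 0.0, 0.0], [0.0, 0.0, 0.0]]

[[-0.08, 0.0, 0.39], [-0.09, 0.0, 0.38], [-0.09, 0.0, 0.39], [0.0, 0.0, 0.0]]
[[0.0, 0.0, 0.0], [0.0, 0.0, 0.0], [0.0, 0.0, 0.0], [0.0, 0.0, 0.0]]

0.61 0.16
```

>>> {"op": "play_rows", "data": {
  "translation": [
    [-0.07,-0.6,0.02],
    [-0.09,-0.61,0.02],
    [-0.09,-0.6,0.02],
    [-0.1,-0.6,0.01],
    [-0.11,-0.59,0.01],
    [-0.12,-0.6,0.01],
    [-0.13,-0.59,0.0],
    [-0.13,-0.59,0.0]
  ],
  "twist": [
    [-0.08,-0.05,0.16],
    [-0.07,-0.05,0.15],
    [-0.08,-0.05,0.16],
    [-0.07,-0.05,0.16],
    [-0.08,-0.05,0.15],
    [-0.07,-0.05,0.16],
    [-0.08,-0.05,0.16],
    [-0.08,-0.05,0.15]
  ],
  "gripper": [0.15,0.15,0.15,0.15,0.15,0.15,0.15,0.15]
}}

```text
time: 9.0
tool_pos: [0.4803, -0.0419, 0.3613]
ee_rot: [-3.137, -0.461, -0.011]
wrist_force: [-0.0, 0.9, -0.1]
width: 0.0539
finger_force: 0.0
```

>>> {"op": "play_rows", "data": {
  "translation": [
    [-0.15,-0.59,-0.01],
    [-0.15,-0.59,-0.01],
    [-0.16,-0.58,-0.01],
    [-0.17,-0.58,-0.01],
    [-0.18,-0.57,-0.02],
    [-0.19,-0.58,-0.02],
    [-0.19,-0.56,-0.02],
    [-0.21,-0.57,-0.03]
  ],
  "twist": [
    [-0.07,-0.05,0.16],
    [-0.08,-0.05,0.16],
    [-0.07,-0.05,0.15],
    [-0.08,-0.05,0.16],
    [-0.07,-0.05,0.16],
    [-0.08,-0.05,0.15],
    [-0.07,-0.05,0.16],
    [-0.08,-0.05,0.16]
  ],
  "gripper": [0.15,0.15,0.15,0.15,0.15,0.15,0.15,0.15]
}}

```text
time: 9.8
tool_pos: [0.4402, 0.147, 0.3428]
ee_rot: [-3.137, -0.42, -0.15]
wrist_force: [1.3, 0.2, -0.6]
width: 0.0543
finger_force: 0.0
```

>>> {"op": "play_rows", "data": {
  "translation": [
    [-0.21,-0.56,-0.03],
    [-0.22,-0.56,-0.03],
    [-0.23,-0.55,-0.04],
    [-0.24,-0.55,-0.03],
    [-0.09,0.0,0.39],
    [-0.08,0.0,0.39],
    [-0.09,0.0,0.39],
    [-0.09,0.0,0.39]
  ],
  "twist": [
    [-0.08,-0.05,0.15],
    [-0.07,-0.05,0.16],
    [-0.08,-0.05,0.15],
    [-0.07,-0.05,0.16],
    [0,0,0],
    [0,0,0],
    [0,0,0],
    [0,0,0]
  ],
  "gripper": [0.15,0.15,0.15,0.15,0.15,0.15,0.15,0.15]
}}

```text
time: 10.6
tool_pos: [0.4323, 0.2376, 0.2696]
ee_rot: [-3.139, -0.4, -0.217]
wrist_force: [-0.7, 0.0, 0.2]
width: 0.054
finger_force: 0.0
```

>>> {"op": "play_rows", "data": {
  "translation": [
    [-0.08,0.0,0.39],
    [-0.09,0.0,0.38],
    [-0.09,0.0,0.39],
    [0,0,0]
  ],
  "twist": [
    [0,0,0],
    [0,0,0],
    [0,0,0],
    [0,0,0]
  ],
  "gripper": [0.15,0.15,0.15,0.15]
}}

```text
time: 11.0
tool_pos: [0.4397, 0.2349, 0.2207]
ee_rot: [3.14, -0.395, -0.216]
wrist_force: [-0.1, 0.0, -0.2]
width: 0.0543
finger_force: 0.0
```

Run:
```python
from bench import robot
from h import *
o=robot.get_obs();q=R.from_euler('xyz',o['ee_rot']);print(o['width'],o['tool_pos']+q.apply([0,0,L]),st(-.06,.04))
im=robot.snapshot("scene");m=robot.camera_model("scene")
print(proj(m,[o['tool_pos']+q.apply([0,0,L]),st(-.028,.016)]))
cv2.imwrite("pics/s3.png",cv2.resize(im[170:290,240:400,::-1],(800,600),interpolation=cv2.INTER_CUBIC))
rows(o,[(st(-.06,.008),SY,.4),(st(-.017,.008),SY,.4)],[5,6])
```

```text
0.054324142130506736 [0.51440355 0.21813079 0.03703406] [0.51494615 0.21709378 0.04      ]
[[331.9720262  199.32627264]
 [331.13678973 212.29472613]]
[[-0.06, 0.0, 0.14], [-0.05, 0.01, 0.13], [-0.06, 0.0, 0.14], [-0.06, 0.01, 0.13], [-0.06, 0.0, 0.14], [0.17, 0.0, 0.07], [0.16, 0.0, 0.07], [0.17, 0.0, 0.07]]
[[0.0, 0.01, 0.01], [0.0, 0.01, 0.0], [0.0, 0.01, 0.01], [0.0, 0.01, 0.01], [0.0, 0.01, 0.01], [0.0, 0.0, 0.0], [0.0, 0.0, 0.0], [0.0, 0.0, 0.0]]

[[0.16, 0.0, 0.07], [0.17, 0.0, 0.07], [0.16, 0.0, 0.07]]
[[0.0, 0.0, 0.0], [0.0, 0.0, 0.0], [0.0, 0.0, 0.0]]

0.17 0.01
```

View pics/s3.png

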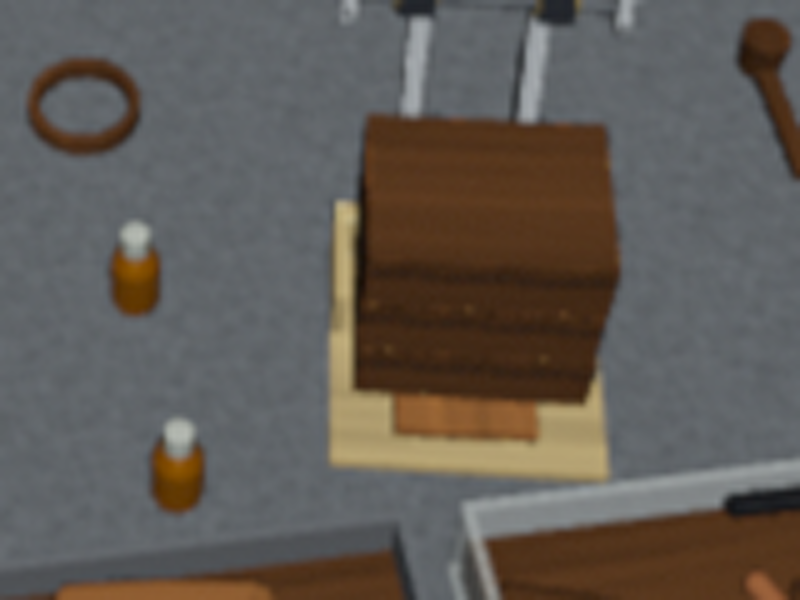

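The open fingers, at about (415,60) and (535,60), straddle the line of the handle in front of the stack. The blade's rear end shows at (465,415). I'll go down and forward on to the handle.

>>> {"op": "play_rows", "data": {
  "translation": [
    [-0.06,0,0.14],
    [-0.06,0,0.14],
    [-0.06,0,0.13],
    [-0.06,0,0.13],
    [-0.06,0,0.14],
    [0.17,0,0.07],
    [0.16,0,0.07],
    [0.17,0,0.07]
  ],
  "twist": [
    [0,0,0],
    [0,0,0],
    [0,0,0],
    [0,0,0],
    [0,0,0],
    [0,0,0],
    [0,0,0],
    [0,0,0]
  ],
  "gripper": [0.15,0.15,0.15,0.15,0.15,0.15,0.15,0.15]
}}

```text
time: 11.85
tool_pos: [0.4615, 0.2294, 0.1939]
ee_rot: [-3.141, -0.4, -0.218]
wrist_force: [-0.3, -0.6, 0.5]
width: 0.0544
finger_force: 0.0
```

>>> {"op": "play_rows", "data": {
  "translation": [
    [0.16,0,0.07],
    [0.17,0,0.07],
    [0.16,0,0.07],
    [0,0,0]
  ],
  "twist": [
    [0,0,0],
    [0,0,0],
    [0,0,0],
    [0,0,0]
  ],
  "gripper": [0.15,0.15,0.15,0.15]
}}

```text
time: 12.25
tool_pos: [0.4823, 0.2247, 0.1936]
ee_rot: [-3.141, -0.4, -0.219]
wrist_force: [0.6, 0.5, 0.2]
width: 0.054
finger_force: 0.0
```

Run:
```python
from bench import robot
from h import *
o=robot.get_obs();q=R.from_euler('xyz',o['ee_rot']);t=o['tool_pos']+q.apply([0,0,L]);print(o['wrist_force'],t,st(-.017,.008))
im=robot.snapshot("top");m=robot.camera_model("top")
u,v=proj(m,[t])[0].astype(int);print(u,v)
cv2.imwrite("pics/t3.png",cv2.resize(im[v-40:v+50,u-60:u+60,::-1],(800,600),interpolation=cv2.INTER_CUBIC))
```

```text
[0.55129756 0.54602924 0.15696783] [0.55798712 0.20799227 0.01031858] [0.55690974 0.2077099  0.008     ]
187 172
```

View pics/t3.png

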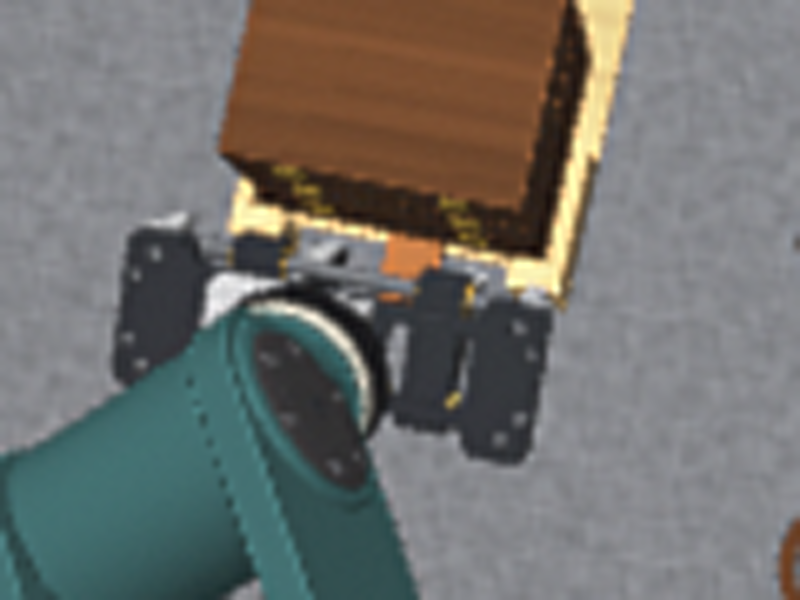

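The handle, at about (412,260), lies between the fingers. I'll go down 2 mm and close on it.

>>> {"op": "play_rows", "data": {
  "translation": [
    [-0.02,0,0.04],
    [0,0,0],
    [0,0,0],
    [0,0,0],
    [0,0,0],
    [0,0,0]
  ],
  "twist": [
    [0,0,0],
    [0,0,0],
    [0,0,0],
    [0,0,0],
    [0,0,0],
    [0,0,0]
  ],
  "gripper": [0.15,-1,-1,-1,-1,-1]
}}

```text
time: 12.9
tool_pos: [0.481, 0.2248, 0.1916]
ee_rot: [3.141, -0.399, -0.218]
wrist_force: [-1.9, -2.1, 1.4]
width: 0.0257
finger_force: 30.0
```

Run:
```python
from bench import robot
from h import *
o=robot.get_obs();q=R.from_euler('xyz',o['ee_rot']);t=o['tool_pos']+q.apply([0,0,L]);print(o['wrist_force'],t)
d=np.array([np.cos(SY),np.sin(SY),0])
rows(o,[(t-d*.14,SY,.4)],[24])
```

```text
[-1.94841797 -2.13082006  1.39692516] [0.55641418 0.2079192  0.00820254]
[[-0.13, 0.0, -0.06], [-0.14, 0.0, -0.05], [-0.13, 0.0, -0.06], [-0.14, 0.0, -0.06], [-0.13, 0.0, -0.05], [-0.14, 0.0, -0.06], [-0.13, 0.0, -0.06], [-0.14, 0.0, -0.05]]
[[0.0, 0.0, 0.0], [0.0, 0.0, 0.0], [0.0, 0.0, 0.0], [0.0, 0.0, 0.0], [0.0, 0.0, 0.0], [0.0, 0.0, 0.01], [0.0, 0.0, 0.0], [0.0, 0.0, 0.0]]

[[-0.13, 0.0, -0.06], [-0.14, 0.0, -0.06], [-0.13, 0.0, -0.05], [-0.14, 0.0, -0.06], [-0.13, 0.0, -0.06], [-0.13, 0.0, -0.05], [-0.14, 0.0, -0.06], [-0.13, 0.0, -0.06]]
[[0.0, 0.0, 0.0], [0.0, 0.0, 0.0], [0.0, 0.01, 0.0], [0.0, 0.0, 0.0], [0.0, 0.0, 0.0], [0.0, 0.0, 0.0], [0.0, 0.0, 0.0], [0.0, 0.0, 0.0]]

[[-0.14, 0.0, -0.05], [-0.13, 0.0, -0.06], [-0.14, 0.0, -0.06], [-0.13, 0.0, -0.05], [-0.14, 0.0, -0.06], [-0.13, 0.0, -0.06], [-0.14, 0.0, -0.05], [-0.13, 0.0, -0.06]]
[[0.0, 0.0, 0.01], [0.0, 0.0, 0.0], [0.0, 0.0, 0.0], [0.0, 0.0, 0.0], [0.0, 0.0, 0.0], [0.0, 0.0, 0.0], [0.0, 0.0, 0.0], [0.0, 0.0, 0.0]]

0.14 0.01
```

The grip is at 25.7 mm with 30 N, so it holds the handle. I'll draw it out.

>>> {"op": "play_rows", "data": {
  "translation": [
    [-0.05,0,-0.02],
    [-0.08,0,-0.034],
    [-0.1,0,-0.042],
    [-0.12,0,-0.051],
    [-0.13,0,-0.055],
    [-0.13,0,-0.055],
    [-0.13,0,-0.055],
    [-0.13,0,-0.055]
  ],
  "twist": [
    [0,0,0],
    [0,0,0],
    [0,0,0],
    [0,0,0],
    [0,0,0],
    [0,0,0],
    [0,0,0],
    [0,0,0]
  ],
  "gripper": [-1,-1,-1,-1,-1,-1,-1,-1]
}}

```text
time: 13.7
tool_pos: [0.4449, 0.2331, 0.192]
ee_rot: [-3.141, -0.402, -0.217]
wrist_force: [7.0, -1.7, -3.7]
width: 0.0251
finger_force: 30.0
```

Run:
```python
from bench import robot
from h import *
o=robot.get_obs();q=R.from_euler('xyz',o['ee_rot']);t=o['tool_pos']+q.apply([0,0,L]);print(t,T([0,0],-SY,[t-S])[0])
robot.snapshot("scene");robot.snapshot("top")
for c in("scene","top"):
 for n in("box_low","box_mid","box_top"):
  r=robot.spot_point(n,c);print(n,r[0] if r else None)
```

```text
[0.52101112 0.2165149  0.00888328] [-0.05395488  0.00075863  0.00888328]
box_low {'centre': [0.6224, 0.1911, 0.0177], 'score': 0.84}
box_mid {'centre': [0.6227, 0.1949, 0.0553], 'score': 0.65}
box_top {'centre': [0.6214, 0.1954, 0.0996], 'score': 0.93}
box_low {'centre': [0.6216, 0.1974, 0.0179], 'score': 0.62}
box_mid {'centre': [0.485, 0.4306, -0.0], 'score': 0.72}
box_top {'centre': [0.6196, 0.1977, 0.0985], 'score': 0.68}
```

Moved 37 mm with 7 N of drag and the stack is steady. I'll continue.

>>> {"op": "play_rows", "data": {
  "translation": [
    [-0.13,0,-0.055],
    [-0.13,0,-0.055],
    [-0.13,0,-0.055],
    [-0.13,0,-0.055],
    [-0.13,0,-0.055],
    [-0.13,0,-0.055],
    [-0.13,0,-0.055],
    [-0.13,0,-0.055]
  ],
  "twist": [
    [0,0,0],
    [0,0,0],
    [0,0,0],
    [0,0,0],
    [0,0,0],
    [0,0,0],
    [0,0,0],
    [0,0,0]
  ],
  "gripper": [-1,-1,-1,-1,-1,-1,-1,-1]
}}

```text
time: 14.9
tool_pos: [0.4007, 0.243, 0.1925]
ee_rot: [-3.141, -0.403, -0.217]
wrist_force: [8.3, -1.7, -0.7]
width: 0.0254
finger_force: 30.0
```

>>> {"op": "play_rows", "data": {
  "translation": [
    [-0.13,0,-0.055],
    [-0.13,0,-0.055],
    [-0.13,0,-0.055],
    [-0.13,0,-0.055],
    [-0.13,0,-0.055],
    [-0.13,0,-0.055],
    [-0.13,0,-0.055],
    [-0.13,0,-0.055]
  ],
  "twist": [
    [0,0,0],
    [0,0,0],
    [0,0,0],
    [0,0,0],
    [0,0,0],
    [0,0,0],
    [0,0,0],
    [0,0,0]
  ],
  "gripper": [-1,-1,-1,-1,-1,-1,-1,-1]
}}

```text
time: 15.7
tool_pos: [0.3552, 0.2527, 0.1912]
ee_rot: [3.141, -0.398, -0.218]
wrist_force: [-1.3, -0.8, -0.9]
width: 0.0257
finger_force: 30.0
```

>>> {"op": "play_rows", "data": {
  "translation": [
    [-0.13,0,-0.055],
    [-0.13,0,-0.055],
    [-0.13,0,-0.055],
    [-0.13,0,-0.055],
    [0,0,0]
  ],
  "twist": [
    [0,0,0],
    [0,0,0],
    [0,0,0],
    [0,0,0],
    [0,0,0]
  ],
  "gripper": [-1,-1,-1,-1,-1]
}}

```text
time: 16.2
tool_pos: [0.3352, 0.255, 0.1928]
ee_rot: [-3.14, -0.396, -0.215]
wrist_force: [-0.2, -0.9, -1.6]
width: 0.0259
finger_force: 30.0
```

Run:
```python
from bench import robot
from h import *
o=robot.get_obs();q=R.from_euler('xyz',o['ee_rot']);t=o['tool_pos']+q.apply([0,0,L]);print(t,T([0,0],-SY,[t-S])[0])
im=robot.snapshot("scene")
cv2.imwrite("pics/s4.png",cv2.resize(im[120:300,200:440,::-1],(800,600),interpolation=cv2.INTER_CUBIC))
for n in("board","box_low","box_mid","box_top"):
  r=robot.spot_point(n,"scene");print(n,[(d['centre'],d['score']) for d in r[:3]])
```

```text
[0.41033511 0.23891475 0.00920583] [-0.16685163 -0.0015342   0.00920583]
board [([0.3445, -0.1468, 0.0], 0.9), ([0.4687, 0.2236, 0.006], 0.58), ([0.25, 0.2705, -0.0028], 0.44)]
box_low [([0.6208, 0.1922, 0.004], 0.84)]
box_mid []
box_top [([0.6281, 0.1954, 0.0913], 0.66), ([0.5835, 0.4636, -0.0006], 0.51)]
```

View pics/s4.png

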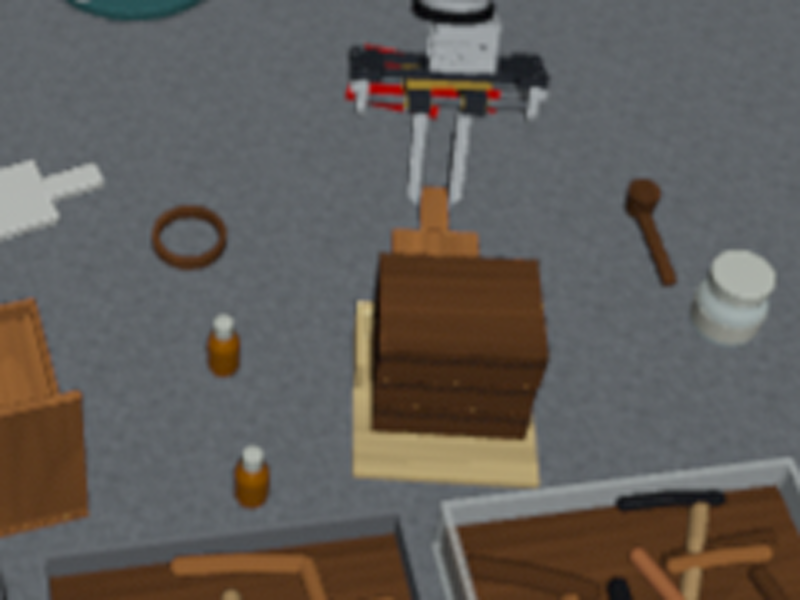

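The board is clear of the stack: its handle is at (433,210) with the blade behind it, and the three boxes stand upright at (460,340). Next I lift it and carry it round to the case.

```bash
cat >> h.py <<'E'
C=np.array([.603,-.222,0])
def cs(x,z):return C+x*EX+[0,0,z]
E
python3 - <<'E'
from bench import robot
from h import *
rows(robot.get_obs(),[(st(-.19,.03),SY,.4),(st(-.2,.17),SY,.4),((.38,.08,.17),-.05,.4),(cs(-.06,.12),.13,.4)],[4,10,10,16])
E
```

```text
[[-0.09, -0.01, -0.18], [-0.09, -0.02, -0.17], [-0.1, -0.01, -0.18], [-0.09, -0.01, -0.18], [0.11, 0.0, -0.33], [0.12, 0.0, -0.33], [0.11, 0.0, -0.34], [0.11, 0.0, -0.33]]
[[-0.01, 0.01, 0.01], [-0.01, 0.01, 0.01], [-0.01, 0.01, 0.01], [0.0, 0.0, 0.01], [0.0, 0.0, 0.0], [0.0, 0.0, 0.0], [0.0, 0.0, 0.0], [0.0, 0.0, 0.0]]

[[0.12, 0.0, -0.33], [0.11, 0.0, -0.33], [0.11, 0.0, -0.33], [0.12, 0.0, -0.34], [0.11, 0.0, -0.33], [0.11, -0.01, -0.33], [0.09, 0.44, 0.04], [0.08, 0.44, 0.03]]
[[0.0, 0.0, 0.0], [0.0, 0.0, 0.0], [0.0, 0.0, 0.0], [0.0, 0.0, 0.0], [0.0, 0.0, 0.0], [0.0, 0.0, 0.0], [0.07, 0.0, -0.16], [0.06, 0.0, -0.15]]

[[0.08, 0.45, 0.03], [0.07, 0.45, 0.03], [0.06, 0.44, 0.03], [0.06, 0.45, 0.02], [0.04, 0.45, 0.02], [0.05, 0.45, 0.02], [0.04, 0.45, 0.02], [0.03, 0.45, 0.01]]
[[0.07, 0.0, -0.16], [0.06, 0.0, -0.16], [0.07, 0.0, -0.15], [0.06, 0.0, -0.16], [0.07, 0.0, -0.15], [0.07, 0.0, -0.16], [0.06, 0.0, -0.16], [0.07, 0.0, -0.15]]

[[0.23, 0.49, 0.18], [0.22, 0.5, 0.18], [0.22, 0.5, 0.18], [0.21, 0.5, 0.17], [0.21, 0.5, 0.17], [0.2, 0.51, 0.17], [0.2, 0.51, 0.17], [0.19, 0.51, 0.17]]
[[0.04, 0.0, -0.1], [0.05, 0.0, -0.11], [0.04, 0.0, -0.1], [0.04, 0.0, -0.11], [0.05, 0.0, -0.1], [0.04, 0.0, -0.1], [0.05, 0.0, -0.11], [0.04, 0.0, -0.1]]

[[0.18, 0.52, 0.16], [0.19, 0.52, 0.16], [0.17, 0.52, 0.16], [0.17, 0.52, 0.16], [0.17, 0.53, 0.15], [0.16, 0.53, 0.15], [0.16, 0.53, 0.15], [0.15, 0.53, 0.15]]
[[0.04, 0.0, -0.11], [0.05, 0.0, -0.1], [0.04, 0.0, -0.1], [0.04, 0.0, -0.11], [0.05, 0.0, -0.1], [0.04, 0.0, -0.1], [0.04, 0.0, -0.11], [0.05, 0.0, -0.1]]

0.53 0.16
```

>>> {"op": "play_rows", "data": {
  "translation": [
    [-0.09,-0.01,-0.18],
    [-0.09,-0.02,-0.17],
    [-0.1,-0.01,-0.18],
    [-0.09,-0.01,-0.18],
    [0.11,0,-0.33],
    [0.12,0,-0.33],
    [0.11,0,-0.34],
    [0.11,0,-0.33]
  ],
  "twist": [
    [-0.01,0.01,0.01],
    [-0.01,0.01,0.01],
    [-0.01,0.01,0.01],
    [0,0,0.01],
    [0,0,0],
    [0,0,0],
    [0,0,0],
    [0,0,0]
  ],
  "gripper": [-1,-1,-1,-1,-1,-1,-1,-1]
}}

```text
time: 17.25
tool_pos: [0.3125, 0.2562, 0.2731]
ee_rot: [-3.137, -0.392, -0.213]
wrist_force: [0.5, 0.5, -0.5]
width: 0.0257
finger_force: 30.0
```

>>> {"op": "play_rows", "data": {
  "translation": [
    [0.12,0,-0.33],
    [0.11,0,-0.33],
    [0.11,0,-0.33],
    [0.12,0,-0.34],
    [0.11,0,-0.33],
    [0.11,-0.01,-0.33]
  ],
  "twist": [
    [0,0,0],
    [0,0,0],
    [0,0,0],
    [0,0,0],
    [0,0,0],
    [0,0,0]
  ],
  "gripper": [-1,-1,-1,-1,-1,-1]
}}

```text
time: 17.85
tool_pos: [0.3075, 0.2573, 0.3571]
ee_rot: [-3.137, -0.392, -0.213]
wrist_force: [0.5, -0.7, -1.2]
width: 0.0256
finger_force: 30.0
```

Run:
```python
from bench import robot
from h import *
o=robot.get_obs();q=R.from_euler('xyz',o['ee_rot']);t=o['tool_pos']+q.apply([0,0,L]);print(t,T([0,0],-SY,[t-S])[0])
im=robot.snapshot("scene")
cv2.imwrite("pics/s5.png",cv2.resize(im[100:280,200:440,::-1],(800,600),interpolation=cv2.INTER_CUBIC))
for n in("board","box_low","box_mid","box_top"):
  r=robot.spot_point(n,"scene");print(n,[(d['centre'],d['score']) for d in r[:3]])
```

```text
[0.38191505 0.24205732 0.17320128] [-0.1952725  -0.00466947  0.17320128]
board [([0.4407, 0.2276, 0.171], 0.71), ([0.2545, 0.2726, 0.0031], 0.57), ([0.3426, -0.1465, -0.0001], 0.56)]
box_low [([0.6217, 0.1934, 0.0075], 0.58), ([0.626, -0.4736, -0.0028], 0.3)]
box_mid [([0.6225, 0.1952, 0.0482], 0.95)]
box_top [([0.6278, 0.1957, 0.0901], 0.92)]
```

View pics/s5.png

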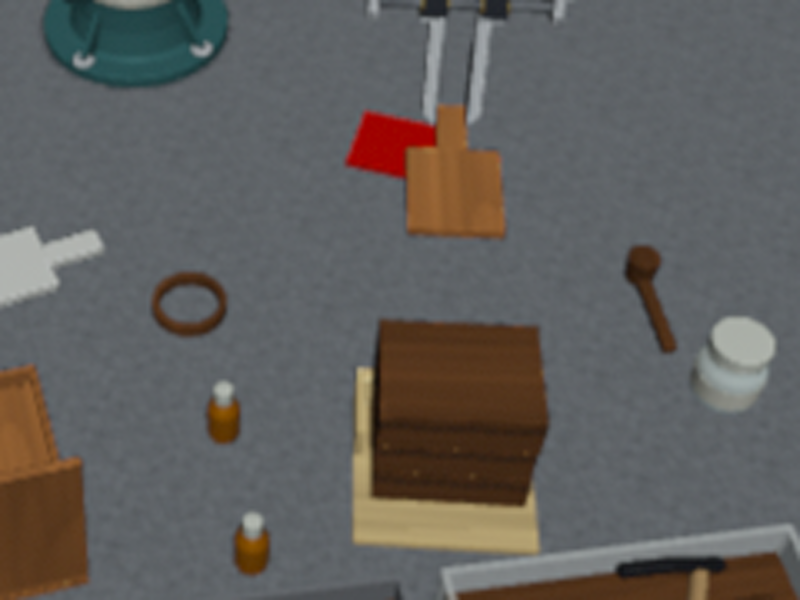

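The board hangs level in the grip at about (455,180), and the stack still stands at (460,410). I'll carry on to above the case.

>>> {"op": "play_rows", "data": {
  "translation": [
    [0.09,0.44,0.04],
    [0.08,0.44,0.03],
    [0.08,0.45,0.03],
    [0.07,0.45,0.03],
    [0.06,0.44,0.03],
    [0.06,0.45,0.02],
    [0.04,0.45,0.02],
    [0.05,0.45,0.02]
  ],
  "twist": [
    [0.07,0,-0.16],
    [0.06,0,-0.15],
    [0.07,0,-0.16],
    [0.06,0,-0.16],
    [0.07,0,-0.15],
    [0.06,0,-0.16],
    [0.07,0,-0.15],
    [0.07,0,-0.16]
  ],
  "gripper": [-1,-1,-1,-1,-1,-1,-1,-1]
}}

```text
time: 18.9
tool_pos: [0.3086, 0.1119, 0.3541]
ee_rot: [-3.138, -0.39, -0.076]
wrist_force: [0.4, 0.2, -1.3]
width: 0.0255
finger_force: 30.0
```

>>> {"op": "play_rows", "data": {
  "translation": [
    [0.04,0.45,0.02],
    [0.03,0.45,0.01],
    [0.23,0.49,0.18],
    [0.22,0.5,0.18],
    [0.22,0.5,0.18],
    [0.21,0.5,0.17],
    [0.21,0.5,0.17],
    [0.2,0.51,0.17]
  ],
  "twist": [
    [0.06,0,-0.16],
    [0.07,0,-0.15],
    [0.04,0,-0.1],
    [0.05,0,-0.11],
    [0.04,0,-0.1],
    [0.04,0,-0.11],
    [0.05,0,-0.1],
    [0.04,0,-0.1]
  ],
  "gripper": [-1,-1,-1,-1,-1,-1,-1,-1]
}}

```text
time: 19.7
tool_pos: [0.3716, -0.0453, 0.3341]
ee_rot: [-3.136, -0.39, 0.023]
wrist_force: [-0.3, 0.7, -0.5]
width: 0.0253
finger_force: 30.0
```

>>> {"op": "play_rows", "data": {
  "translation": [
    [0.2,0.51,0.17],
    [0.19,0.51,0.17],
    [0.18,0.52,0.16],
    [0.19,0.52,0.16],
    [0.17,0.52,0.16],
    [0.17,0.52,0.16],
    [0.17,0.53,0.15],
    [0.16,0.53,0.15]
  ],
  "twist": [
    [0.05,0,-0.11],
    [0.04,0,-0.1],
    [0.04,0,-0.11],
    [0.05,0,-0.1],
    [0.04,0,-0.1],
    [0.04,0,-0.11],
    [0.05,0,-0.1],
    [0.04,0,-0.1]
  ],
  "gripper": [-1,-1,-1,-1,-1,-1,-1,-1]
}}

```text
time: 20.5
tool_pos: [0.4547, -0.2064, 0.3075]
ee_rot: [-3.134, -0.39, 0.112]
wrist_force: [0.8, 0.6, -1.0]
width: 0.0254
finger_force: 30.0
```

>>> {"op": "play_rows", "data": {
  "translation": [
    [0.16,0.53,0.15],
    [0.15,0.53,0.15],
    [0,0,0],
    [0,0,0]
  ],
  "twist": [
    [0.04,0,-0.11],
    [0.05,0,-0.1],
    [0,0,0],
    [0,0,0]
  ],
  "gripper": [-1,-1,-1,-1]
}}

```text
time: 20.9
tool_pos: [0.4754, -0.2456, 0.3012]
ee_rot: [-3.133, -0.391, 0.134]
wrist_force: [0.7, -0.4, -1.4]
width: 0.0256
finger_force: 30.0
```

Run:
```python
from bench import robot
from h import *
o=robot.get_obs();q=R.from_euler('xyz',o['ee_rot']);t=o['tool_pos']+q.apply([0,0,L]);print(t,cs(-.06,.12),o['ee_rot'])
im=robot.snapshot("top")
cv2.imwrite("pics/t5.png",cv2.resize(im[90:225,260:440,::-1],(800,600),interpolation=cv2.INTER_CUBIC))
for c in("scene","top"):
 robot.snapshot(c)
 for n in("board","case_in","lid_handle"):
  r=robot.spot_point(n,c);print(n,[(d['centre'],d['score']) for d in r[:3]])
rows(o,[(cs(-.06,.02),.13,.4)],[12])
```

```text
[ 0.55028098 -0.23370023  0.11715924] [ 0.54351 -0.2298   0.12   ] [-3.13251255 -0.39060919  0.13409221]
board [([0.5834, 0.4633, -0.0017], 0.75), ([0.3443, -0.1462, -0.0031], 0.6)]
case_in [([0.6056, -0.2199, 0.0032], 0.87), ([0.6272, 0.1977, 0.0888], 0.15)]
lid_handle [([0.7857, -0.1947, 0.2035], 0.67)]
board [([0.2536, 0.2696, -0.0003], 0.91), ([0.3484, -0.1458, -0.0035], 0.73), ([0.6179, -0.2257, 0.1197], 0.65)]
case_in [([0.6048, -0.2208, 0.0033], 0.73), ([0.4606, -0.4783, -0.0006], 0.65)]
lid_handle [([0.7844, -0.1978, 0.2022], 0.89)]
[[-0.09, -0.01, 0.18], [-0.1, -0.02, 0.18], [-0.09, -0.01, 0.19], [-0.09, -0.01, 0.18], [-0.1, -0.02, 0.18], [-0.09, -0.01, 0.18], [-0.09, -0.01, 0.18], [-0.1, -0.02, 0.19]]
[[-0.01, 0.01, 0.0], [-0.01, 0.01, 0.01], [-0.01, 0.0, 0.0], [-0.01, 0.01, 0.0], [0.0, 0.01, 0.01], [-0.01, 0.01, 0.0], [-0.01, 0.0, 0.0], [-0.01, 0.01, 0.0]]

[[-0.09, -0.01, 0.18], [-0.1, -0.01, 0.18], [-0.09, -0.02, 0.18], [-0.09, -0.01, 0.18]]
[[-0.01, 0.01, 0.01], [-0.01, 0.01, 0.0], [-0.01, 0.01, 0.0], [-0.01, 0.0, 0.01]]

0.19 0.01
```

View pics/t5.png

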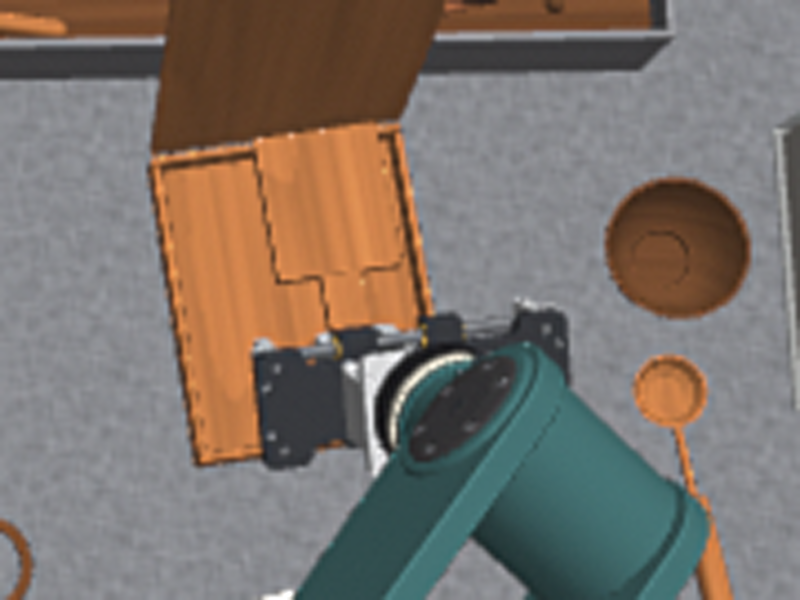

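The board is over the case with its blade at (335,200), the open lid is behind it at (290,70), and the case inside is empty. I'll lower it.

>>> {"op": "play_rows", "data": {
  "translation": [
    [-0.09,-0.01,0.18],
    [-0.1,-0.02,0.18],
    [-0.09,-0.01,0.19],
    [-0.09,-0.01,0.18],
    [-0.1,-0.02,0.18],
    [-0.09,-0.01,0.18],
    [-0.09,-0.01,0.18],
    [-0.1,-0.02,0.19]
  ],
  "twist": [
    [-0.01,0.01,0],
    [-0.01,0.01,0.01],
    [-0.01,0,0],
    [-0.01,0.01,0],
    [0,0.01,0.01],
    [-0.01,0.01,0],
    [-0.01,0,0],
    [-0.01,0.01,0]
  ],
  "gripper": [-1,-1,-1,-1,-1,-1,-1,-1]
}}

```text
time: 22.15
tool_pos: [0.4701, -0.2418, 0.2366]
ee_rot: [-3.141, -0.4, 0.133]
wrist_force: [0.6, 0.0, -0.6]
width: 0.0256
finger_force: 30.0
```

>>> {"op": "play_rows", "data": {
  "translation": [
    [-0.09,-0.01,0.18],
    [-0.1,-0.01,0.18],
    [-0.09,-0.02,0.18],
    [-0.09,-0.01,0.18],
    [0,0,0]
  ],
  "twist": [
    [-0.01,0.01,0.01],
    [-0.01,0.01,0],
    [-0.01,0.01,0],
    [-0.01,0,0.01],
    [0,0,0]
  ],
  "gripper": [-1,-1,-1,-1,-1]
}}

```text
time: 22.65
tool_pos: [0.4669, -0.2397, 0.2032]
ee_rot: [3.141, -0.4, 0.13]
wrist_force: [0.2, 0.1, -0.8]
width: 0.0257
finger_force: 30.0
```

Run:
```python
from bench import robot
from h import *
o=robot.get_obs();q=R.from_euler('xyz',o['ee_rot']);t=o['tool_pos']+q.apply([0,0,L]);print(t,cs(-.06,.02),o['ee_rot'],o['wrist_force'])
rows(o,[(t*[1,1,0]+[0,0,.009],.13,.4)],[5])
```

```text
[ 0.54371158 -0.22973215  0.01993043] [ 0.54351 -0.2298   0.02   ] [ 3.14109963 -0.39997041  0.13041124] [ 0.2012015   0.06887808 -0.80151771]
[[-0.02, 0.0, 0.05], [-0.02, 0.0, 0.05], [-0.02, 0.0, 0.05], [-0.03, 0.0, 0.05], [-0.02, 0.0, 0.05]]
[[0.0, 0.0, 0.0], [0.0, 0.0, 0.0], [0.0, 0.0, 0.0], [0.0, 0.0, 0.0], [0.0, 0.0, 0.0]]

0.05 0.0
```

>>> {"op": "play_rows", "data": {
  "translation": [
    [-0.02,0,0.05],
    [-0.02,0,0.05],
    [-0.02,0,0.05],
    [-0.02,0,0.05],
    [0,0,0]
  ],
  "twist": [
    [0,0,0],
    [0,0,0],
    [0,0,0],
    [0,0,0],
    [0,0,0]
  ],
  "gripper": [-1,-1,-1,-1,-1]
}}

```text
time: 23.15
tool_pos: [0.4676, -0.2401, 0.196]
ee_rot: [3.139, -0.402, 0.131]
wrist_force: [-0.6, 0.3, -1.4]
width: 0.0253
finger_force: 30.0
```

>>> {"op": "play_rows", "data": {
  "translation": [
    [-0.01,0,0.03],
    [-0.01,0,0.03],
    [0,0,0]
  ],
  "twist": [
    [0,0,0],
    [0,0,0],
    [0,0,0]
  ],
  "gripper": [-1,-1,-1]
}}

```text
time: 23.45
tool_pos: [0.4678, -0.2401, 0.1936]
ee_rot: [3.139, -0.402, 0.131]
wrist_force: [-0.8, 0.7, -1.1]
width: 0.0255
finger_force: 30.0
```

>>> {"op": "play_rows", "data": {
  "translation": [
    [-0.01,0,0.025],
    [-0.01,0,0.025],
    [0,0,0]
  ],
  "twist": [
    [0,0,0],
    [0,0,0],
    [0,0,0]
  ],
  "gripper": [-1,-1,-1]
}}

```text
time: 23.75
tool_pos: [0.468, -0.2402, 0.1924]
ee_rot: [3.138, -0.403, 0.132]
wrist_force: [-2.0, 1.2, 4.0]
width: 0.0255
finger_force: 32.3
```

The board touches the floor with 4 N. I'll open and retreat along the tool axis.

>>> {"op": "play_rows", "data": {
  "translation": [
    [0,0,0],
    [0,0,0],
    [0,0,0],
    [0,0,-0.1],
    [0,0,-0.3],
    [0,0,-0.6],
    [0,0,-0.8],
    [0,0,-0.8]
  ],
  "twist": [
    [0,0,0],
    [0,0,0],
    [0,0,0],
    [0,0,0],
    [0,0,0],
    [0,0,0],
    [0,0,0],
    [0,0,0]
  ],
  "gripper": [-0.2,0.1,0.1,0.1,0.1,0.1,0.1,0.1]
}}

```text
time: 24.55
tool_pos: [0.4265, -0.2448, 0.288]
ee_rot: [3.14, -0.401, 0.131]
wrist_force: [-0.1, -0.1, 0.1]
width: 0.0515
finger_force: 0.0
```

>>> {"op": "play_rows", "data": {
  "translation": [
    [-0.5,0,-0.8],
    [-0.5,0,-0.8],
    [-0.5,0,-0.8],
    [0,0,0],
    [0,0,0],
    [0,0,0]
  ],
  "twist": [
    [0,0,0],
    [0,0,0],
    [0,0,0],
    [0,0,0],
    [0,0,0],
    [0,0,0]
  ],
  "gripper": [0.1,0.1,0.1,0.1,0.1,0.1]
}}

```text
time: 25.15
tool_pos: [0.3355, -0.2567, 0.3512]
ee_rot: [3.141, -0.401, 0.131]
wrist_force: [1.1, -0.2, 0.1]
width: 0.0516
finger_force: 0.0
```

Run:
```python
from bench import robot
from h import *
for c in("scene","top"):
 im=robot.snapshot(c)
 if c=="scene":cv2.imwrite("pics/s6.png",cv2.resize(im[120:330,120:400,::-1],(800,600),interpolation=cv2.INTER_CUBIC))
 for n in("board","case_in","lid_handle","box_low","box_mid","box_top"):
  r=robot.spot_point(n,c);print(n,[(d['centre'],d['score']) for d in r[:4]])
```

```text
board [([0.253, 0.2728, -0.0009], 0.82), ([0.3433, -0.1471, -0.0029], 0.73), ([0.6063, -0.2269, 0.008], 0.6)]
case_in [([0.6039, -0.2195, 0.0084], 0.8)]
lid_handle [([0.7875, -0.1937, 0.2022], 0.9), ([0.6247, 0.1978, 0.0887], 0.64)]
box_low [([0.6215, 0.1939, 0.0061], 0.9)]
box_mid [([0.6244, 0.1978, 0.0461], 0.78)]
box_top [([0.6281, 0.198, 0.0887], 0.59)]
board [([0.252, 0.2714, 0.0004], 0.89), ([0.3484, -0.147, -0.0025], 0.73), ([0.6142, -0.224, 0.0063], 0.72)]
case_in [([0.6964, 0.016, 0.0003], 0.71), ([0.6044, -0.2232, 0.0004], 0.57), ([0.626, -0.4725, -0.0015], 0.51)]
lid_handle [([0.785, -0.1966, 0.2007], 0.86)]
box_low [([0.6218, 0.1974, 0.0041], 0.53)]
box_mid [([0.6244, 0.1958, 0.046], 0.7)]
box_top [([0.626, 0.1964, 0.0907], 0.65)]
```

View pics/s6.png

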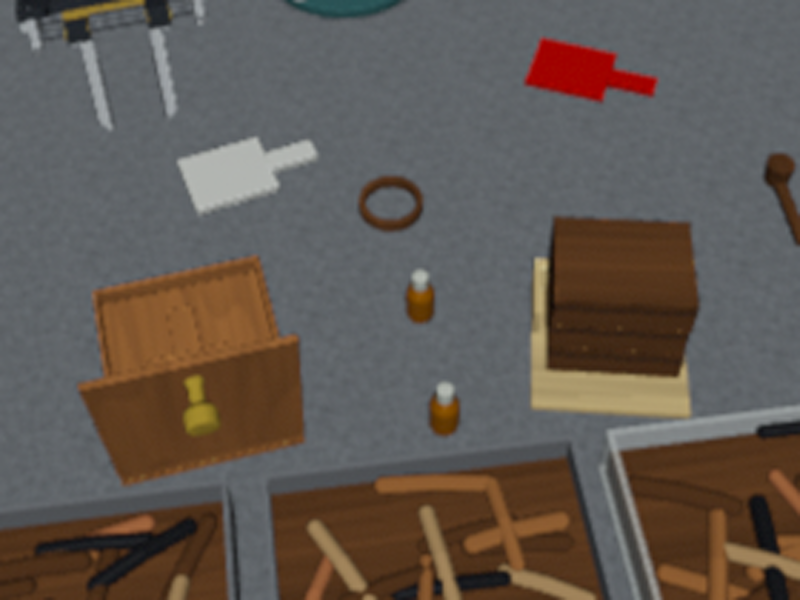

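The board lies in the case with its handle at (185,320), within 1 cm of the floor centre by the networks. The lid stands open with its knob at (200,415), the stack is upright at (620,300), and the gripper is clear. I'll hand it in.

```bash
python3 -c "
from bench import robot
print(robot.close_job())"
```

```text
the job is handed in; nothing more can be done
None
```

I handed the job in at about 25 s of robot time: lid open at its stop, board flat on the case floor about 1 cm or less from its centre, three boxes upright on the stand, and the other goods I could see undisturbed; the hand-in call returned no verdict.

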